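# Rebuild the shaft stack of a peristaltic pump drive

### The arm

A 6-joint arm with a two-finger parallel gripper is mounted at the origin on the work surface. World frame = base frame: x ahead of the robot, y to its left, z up, the work surface at z = 0. Lengths are in m, angles in degrees, forces in N, time in s.
With the tool pointing down it reaches from about 0.3 to 0.75 m from the base axis. Payload 8.5 kg.
Tool frame: the origin (TCP) lies at the centre of the arm's flange, where the gripper is bolted on; the fingertips stand 173 mm ahead of it and the grasp point (between the pads) lies env.pinch_z ahead of it (env.pinch_z is the distance from the TCP to the grasp point, in m); z points along the fingers, y is the line along which they close (so a half turn about z gives the same grasp; the last joint's range is limited). The gripper opens to 85 mm and grips with 20 to 120 N. Pads are 22 mm wide; open, the fingers measure 114 mm over their backs; the gripper's body (76 mm by 85 mm) begins 54 mm behind the grasp point. The pads swing forward as they close: fully open they stand 13 mm farther back than shut.
Start: joints at [59.227, 21.807, 74.336, -0, 83.858, -12.336], TCP at [0.174, 0.522, 0.405] pointing down, gripper open.
Joint ranges: [-178.18, 178.18], [-50.72, 133.34], [12.68, 142.11], [-81.47, 261.47], [9.98, 163.14], [-165.26, 165.26]. Speed limits (degrees/s): [136.94, 136.94, 180, 180, 180, 180].

### API

Orientations are given as a 3x3 rotation matrix whose columns are the frame's x, y, z axes.
In Python, from rig import env, get_image, job, spotter gives the robot as it stands. The module is installed in compiled form; this text tells all that it offers.
- The arm moves only by the shell command python3 -m creep 'ROWS' [FORCE]. ROWS is text: rows parted by semicolons, each of 7 numbers parted by spaces: the turn, a rotation vector about the tool's x, y, z in units of 8 degrees (1.0 is 8 degrees), then the shift along the tool's x, y, z in units of 30 mm (1.0 is 30 mm), then the finger opening in mm, from 0 to 85.4. A call has 1 to 12 rows; each row is the pose to reach, as a shift and turn from the pose commanded when the call began, along the tool's axes at that moment; what a row does not reach only later rows make up. A row lasts 1/10 s, in which the tool goes at most 50 mm and 8.59 degrees, less where a joint would pass 70% of its speed; a pose out of reach is approached as far as the arm can. A call with a gripper value outside its range is refused whole. The fingers move at their own pace and stop on an object; FORCE is the grip in N (left out, the last holds). Time passes only in rows, so rows that repeat a pose let the fingers close. It gives the time, the measured TCP pose, the force, the opening and the grip force at its end, in the units of the state.
- env.observe(): the state, without advancing time (a new reading comes with each control period).
- get_image(name): name is "scene" or "top"; returns a dict with "image" (480x640x3 uint8, blue, green, red), "depth" (480x640 float32, m along the optical axis (not along the pixel's ray), 0 where there is no reading), "intrinsics" (3x3 intrinsics, pixels), "D" ([k1, k2, p1, p2, k3] as OpenCV has them; the pictures are not rectified), "view" (4x4, takes a point from world to camera coordinates). Camera axes: x right, y up, looking along -z (the intrinsics and any distortion apply to the point x, -y, -z); pixel columns grow to the right and rows downward; lengths in m; the calibration is good to about 2 mm. A picture is of the moment at which its call begins.
- job.close_job(): hands the job in; it is judged then, once.
Trained networks look in a picture, given as the dict that the camera call returned (one of the last four; its "shot" number tells which), for a name from the list of things; names that differ only in an ending like _2 or _b are one class to them, and where a whole thing is asked for, a point or a joint stands for the part that bears it (a point fixed in the world has none). Each returns a list of dicts, best first, with "p" (0 to 1); they miss things now and then, are a little off and sometimes report something else, mostly with a low value. They report only what shows in the picture. A call takes as long as a camera call. They do not tell look-alikes from the thing itself.
- spotter.boxes_of(label, picture): "xy" ([column, row] in pixels, amid what is visible of it).
The state is a dict: "time_s": time; "q": joint angles; "qvel": joint speeds; "joint_efforts": joint torques, N m; "position": TCP position; "tool_rot": TCP orientation; "ft_force": force on the tool from outside, world axes, zero at the start; "wrist_torque": the same for the moment, N m; "grip_width": finger opening in m; "gripper_force": force on a finger pad.
Only numpy, scipy, OpenCV 4.12 (cv2) and the standard library are available. Lean on these libraries where they do the work, as an engineer would, in place of code of your own. Each camera call takes 0.05 s, during which the arm holds its last target. There are 200 camera calls.

### The job

The pump drive lies on its back with its shaft pointing up. Slide the bearing and then the spacer sleeve down the shaft onto its sprung seat, then fit the square retainer over the shaft's T-shaped end, press it gently down against the spring, turn it a quarter turn and let it spring up so that it stays locked on by itself. Never force any part on hard, and do not disturb the bottle, jar and screwdriver.

Things in the scene. Friction and masses are not known exactly. Their poses are not given: they have to be found in the camera images.
- drive: White pump drive housing fixed on its back. Origin on the shaft axis at table level, z up along the shaft. Housing 180 (x, -60 to +120) by 140 (y) by 70 mm high; black display panel on top at the +x end. The upright steel shaft is 22 mm in diameter to 127 mm above the table, then chamfers to a 15 mm wide shoulder at 133 mm, then a 6.4 mm neck carrying a crossbar.
- crossbar (a point): On the shaft axis at the top of the T-shaped shaft end, 151 mm above the table. The crossbar is a level round bar with ball ends, 22 mm long, 7 mm thick, underside at 144 mm. Its angle is NOT measured (this frame turns with the housing): it lies along the drive's y axis turned about z by anything from -1.5 to +1.5 rad. The gearbox holds it there.
- seat (a point): On the shaft axis, at the top of the unloaded sprung seat, a disc of 33 mm diameter round the shaft, 95 mm above the table (this point does not move with it). The spring starts to give at 3 N, then takes 0.9 N more per mm; 12 mm of travel.
- bearing: Ball bearing: a steel ring, the balls showing on its upper face, 46 mm outside, 25 mm bore, 14 mm high, lying flat on the table; origin at the centre of its underside, z its axis. Goes on first, on the seat. It passes over shaft and crossbar with 1.5 mm to spare all round.
- spacer: Aluminium sleeve, 36 mm outside, 25 mm bore, 24 mm high, standing on the table; origin at the centre of its underside, z its axis. Goes on second. Its top is then at 133 mm.
- retainer: Square retainer, black with four grey corner pads on top, 40 x 40 x 17.5 mm high, right way up; origin at the centre of its underside, z up. The lower 10 mm is a 27 x 27 mm well, open below; above it a 5 mm plate with a through slot 24.5 mm long (along its y), 10.5 mm wide; then pads 2.5 mm high, between which a 9 mm wide cross groove runs along its x.
- retainer_slot (a point): Centre of the plate's upper face, 15 mm above the retainer's underside. With the slot out of line the plate rests on the crossbar (retainer's underside 141 mm above the table); in line with the bar within about 0.2 rad it drops on to stand on the spacer at 133 mm.
- retainer_top (a point): Centre of the top, 17.5 mm above the underside. Pressed 6.5 to 10 mm below 133 mm (9 to 12 N), the pads clear the bar's underside and it turns either way; at 10 mm it bottoms hard on the shoulder. After 90 degrees, let go, it springs up until the cross groove catches the bar: locked, underside at 129 mm.
- bottle: Bystander: upright reagent bottle with an orange cap, 68 mm diameter, 170 mm high; origin at the centre of its underside.
- jar: Bystander: small jar with a black lid, 60 mm diameter, 80 mm high; origin at the centre of its underside.
- screwdriver: Bystander: screwdriver, 180 mm long, lying on the table along its own x; origin at the middle of its underside.
Not all that is in view belongs to the job. What is shaped like the retainer but blue is not meant. Leave any purple look-alike of the spacer alone.

How it is judged (in metres and radians):
On the way, in this order (a step that is already met when the one before it is completed fails the run):
1. the bearing lies on the seat, let go (z of bearing in the frame of drive between 0.0925 and 0.0965 m and horizontal distance between bearing and drive below 0.003 m and contact force between the fingers and bearing below 0.1 N), for 0.2 s.
2. the spacer stands on the bearing round the shaft, let go (z of spacer in the frame of drive between 0.1065 and 0.1105 m and horizontal distance between spacer and drive below 0.003 m and contact force between the fingers and spacer below 0.1 N), for 0.2 s.
3. the retainer is over the crossbar and pressed down against the spring (z of retainer in the frame of drive between 0.122 and 0.1275 m and horizontal distance between retainer and drive below 0.004 m), for 0.1 s.
At the end, for the whole second after the job is handed in: Bearing, spacer and retainer are on the shaft in that order, upright within 0.08 rad, 3 mm (retainer 4 mm) off axis at most, at rest. The retainer locks the spring down: undersides of retainer 126.5 to 131, spacer 102.5 to 107.2, bearing 88.5 to 93.2 mm above the table (z of bearing in the frame of drive between 0.0885 and 0.0932 m and horizontal distance between each of bearing, spacer and drive below 0.003 m and z of spacer in the frame of drive between 0.1025 and 0.1072 m and z of retainer in the frame of drive between 0.1265 and 0.131 m and horizontal distance between retainer and drive below 0.004 m and angle between each of retainer, spacer, bearing's own z axis and vertical below 0.08 rad and linear speed of retainer below 0.01 m/s); the robot touches nothing.
It fails at once if the bearing is pressed or wedged on the drive or its shaft with more than 35 N (contact force between bearing and drive above 35 N).
It fails at once if the spacer is pressed or wedged on the drive or its shaft with more than 35 N (contact force between spacer and drive above 35 N).
It fails at once if the retainer is pressed or wedged on the drive or its shaft with more than 50 N (contact force between retainer and drive above 50 N).
It fails at once if the bottle, jar or screwdriver is moved by more than 20 mm (distance of any of bottle, jar, screwdriver from where it was at the start of the episode above 0.02 m).
It also fails if it takes over 72 s, if anything falls off the work surface, if the arm or the gripper's body presses on something with over 40 N, if the wrist force passes 120 N, or if a joint passes its speed limit or range.

## Working session

There is one attempt and no reset: what is moved stays moved. The work goes in short steps, Python scripts to look and compute and a shell command to move; the robot and the scene stay as the last step left them, time stands still between calls to the robot, and variables do not carry over. Pictures are saved under pics/ and viewed, at most 10 in all, crops included, and the job is handed in when it is done.

```bash
mkdir -p pics; cat > h.py <<'E'
import numpy as np, cv2
from rig import env, get_image, job, spotter
def proj(P,im):
    P=np.atleast_2d(P).astype(float); c=(im["view"]@np.c_[P,np.ones(len(P))].T).T[:,:3]*[1,-1,-1]
    return cv2.projectPoints(c,np.zeros(3),np.zeros(3),im["intrinsics"],np.array(im["D"],float))[0].reshape(-1,2)
def ray(px,im):
    n=cv2.undistortPoints(np.array([[px]],float),im["intrinsics"],np.array(im["D"],float))[0,0]
    T=np.linalg.inv(im["view"]); d=T[:3,:3]@[n[0],-n[1],-1]; return T[:3,3],d
def atdepth(px,im):
    d=im["depth"][int(round(px[1])),int(round(px[0]))]; o,v=ray(px,im); return o+v*d
def atz(px,im,z):
    o,v=ray(px,im); return o+v*(z-o[2])/v[2]
def tri(r):
    A=0;b=0
    for o,v in r:
        v=v/np.linalg.norm(v); M=np.eye(3)-np.outer(v,v); A=A+M; b=b+M@o
    return np.linalg.solve(A,b)
E
cat > a.py <<'E'
from h import *
np.set_printoptions(precision=4,suppress=True)
for n in("scene","top"):
    im=get_image(n); cv2.imwrite(f"pics/{n}0.png",im["image"]); T=np.linalg.inv(im["view"]); print(n,T[:3,3],T[:3,2],im["intrinsics"][0,0])
    for l in "drive crossbar seat bearing spacer retainer bottle jar screwdriver".split():
        for d in spotter.boxes_of(l,im): 
            if d["p"]>.2: print(l,np.round(d["xy"],1),round(d["p"],2),atdepth(d["xy"],im))
print(env.pinch_z,env.observe())
E
python3 a.py
```

```text
scene [ 1.296  -0.2332  0.7823] [ 0.7443 -0.2012  0.6369] 503.57414319740826
drive [425.6 272.1] 0.65 [0.6381 0.1762 0.0726]
crossbar [423.8 269.6] 0.58 [0.6317 0.1749 0.0741]
seat [424.9 269.1] 0.97 [0.6287 0.179  0.0718]
bearing [284.6 269.9] 0.8 [ 0.4957 -0.0889  0.0145]
spacer [299.9 311.8] 0.75 [ 0.6285 -0.0865  0.0194]
spacer [338.7 303.6] 0.59 [ 0.6155 -0.0004  0.0055]
retainer [233.5 295.4] 0.93 [ 0.5292 -0.2088 -0.0003]
retainer [207.2 275.1] 0.92 [ 0.4519 -0.2571 -0.0002]
retainer [179.7 254.5] 0.81 [ 0.3854 -0.311   0.0167]
bottle [200.8 316.9] 0.97 [ 0.6698 -0.2757  0.105 ]
jar [466.4 208.1] 0.76 [0.44   0.379  0.0547]
screwdriver [137.7 289.9] 0.82 [ 0.4812 -0.4043  0.0202]
top [ 0.4325 -0.0281  1.2439] [-0.0742  0.0153  0.9971] 463.44092839909297
drive [223.3 222.6] 0.96 [0.5732 0.1901 0.0746]
crossbar [219.4 220.1] 0.71 [0.5806 0.2017 0.066 ]
crossbar [407.4 201.1] 0.28 [ 0.6216 -0.2664  0.1267]
seat [223.8 220.3] 0.82 [0.5796 0.1897 0.0706]
seat [396.2 262.1] 0.61 [ 0.4767 -0.2579  0.018 ]
bearing [324.6 265.2] 0.54 [ 0.468  -0.0683  0.0119]
spacer [333.9 204.7] 0.65 
[... 217 characters left out ...]
.6236 -0.2674  0.1264]
jar [140.7 283.1] 0.61 [0.4206 0.3901 0.0796]
screwdriver [446.9 266.1] 0.73 [ 0.4663 -0.3902  0.0248]
0.1547 {'time_s': 1.0, 'q': array([ 59.2268,  21.8068,  74.335 ,   0.0006,  83.8608, -12.3358]), 'qvel': array([ 0.0147, -0.0534, -0.0667, -0.0017,  0.1464,  0.035 ]), 'joint_efforts': array([ -0.0006, -44.8314, -23.1462,  -0.0002,   0.0006,  -0.    ]), 'position': array([0.1739, 0.5218, 0.4047]), 'tool_rot': array([[-0.9487,  0.3163, -0.    ],
       [ 0.3163,  0.9487, -0.    ],
       [ 0.    , -0.    , -1.    ]]), 'ft_force': array([-0.0488,  0.0059, -0.6749]), 'wrist_torque': array([0.0117, 0.0156, 0.017 ]), 'gripper_force': 0.0, 'grip_width': 0.08557656514587829}
```

View pics/scene0.png

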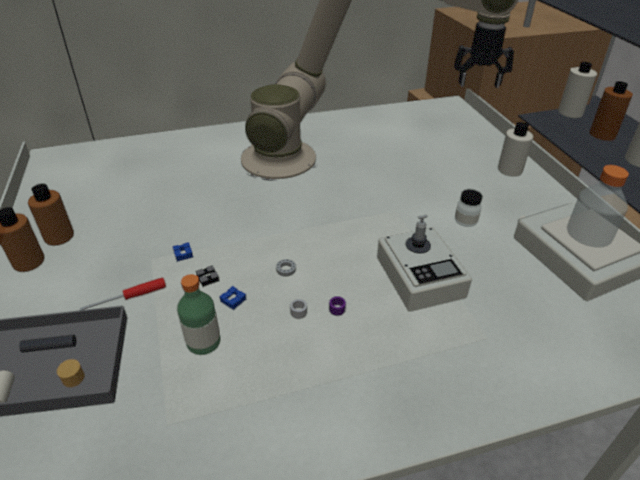

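View pics/top0.png

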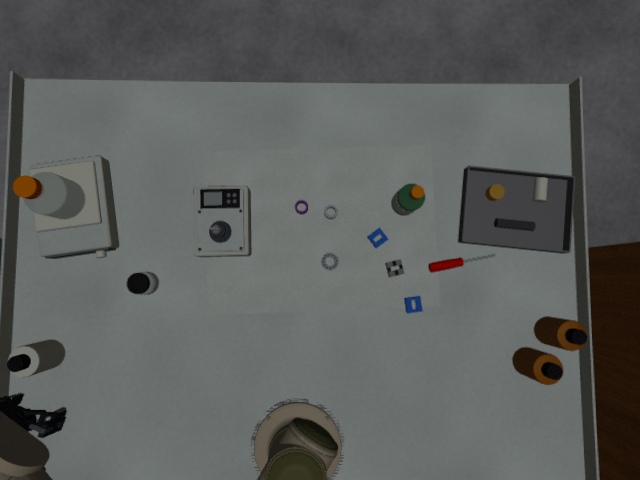

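```bash
cat > b.py <<'E'
from h import *
t=cv2.imread("pics/top0.png"); s=cv2.imread("pics/scene0.png")
def c(i,x,y,w,h,W,H): return cv2.resize(i[y:y+h,x:x+w],(W,H),interpolation=cv2.INTER_CUBIC)
A=np.hstack([c(t,195,200,50,50,300,300),c(t,310,200,40,75,160,300),c(t,370,255,56,50,336,300)])
B=np.hstack([c(s,395,205,50,50,300,300),c(s,270,250,40,75,160,300),c(s,180,250,56,50,336,300)])
cv2.imwrite("pics/crop1.png",np.vstack([A,B]))
E
python3 b.py
```

```text
(no output)
```

View pics/crop1.png

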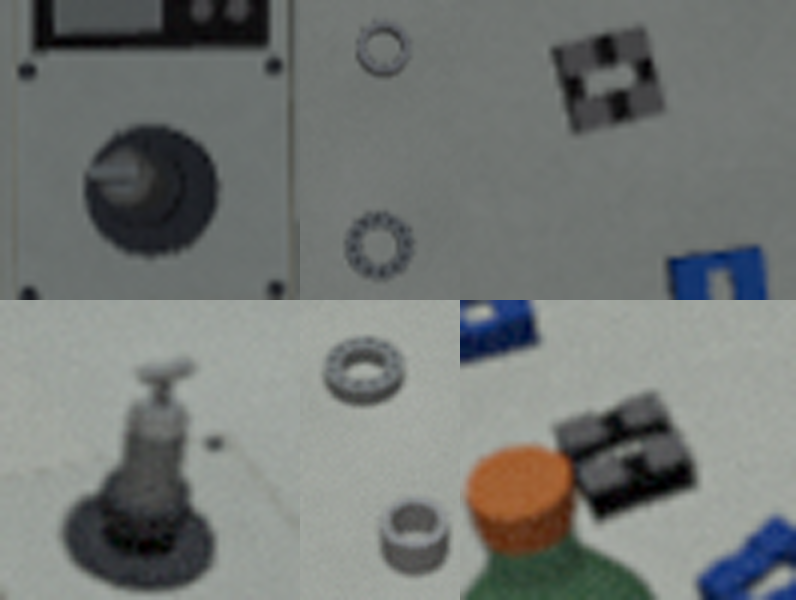

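```bash
cat > seg.py <<'E'
from h import *
np.set_printoptions(precision=4,suppress=True)
def sil(im,c,r=16,k=8,th=18):
    I=im["image"].astype(np.float32); x0,y0=int(c[0])-r,int(c[1])-r
    w=cv2.resize(I[y0:y0+2*r,x0:x0+2*r],None,fx=k,fy=k,interpolation=cv2.INTER_CUBIC)
    bg=np.median(w.reshape(-1,3),0); m=(np.abs(w-bg).max(2)>th).astype(np.uint8)
    cs,_=cv2.findContours(m,cv2.RETR_EXTERNAL,cv2.CHAIN_APPROX_NONE)
    cc=max((q for q in cs),key=lambda q:cv2.contourArea(q)-3*k*np.hypot(*(q.reshape(-1,2).mean(0)-r*k)))
    M=cv2.moments(cv2.convexHull(cc)); f=lambda p:(np.asarray(p)+.5)/k-.5+[x0,y0]
    return f([M["m10"]/M["m00"],M["m01"]/M["m00"]]), f(cv2.convexHull(cc).reshape(-1,2)), M["m00"]/k/k
E
cat > c.py <<'E'
from seg import *
S=get_image("scene");T=get_image("top")
for n,t,s in (("bearing",(330,261),(286,267)),("spacer",(330,212),(299,309)),("retainer",(394,268),(208,275))):
    for th in(14,22):
        a,ha,A=sil(T,t,13 if n!="retainer" else 14,th=th); b,hb,B=sil(S,s,14 if n!="retainer" else 13,th=th)
        print(n,th,a,b,A,B,tri([ray(a,T),ray(b,S)]))
        if n=="retainer": 
            r=cv2.minAreaRect(np.array([atz(p,T,.017)[:2] for p in ha],np.float32)*1000); print(r)
c=tri([ray((214.6,229.2),T),ray((423,216.3),S)]);print("bar",c,proj(c,T),proj(c,S))
# bar ends
for im,ps in((T,((211,229.2),(218.6,228.5))),(S,((418.6,218),(426.9,216.4)))):
    e=[atz(p,im,.1475) for p in ps]; d=e[1]-e[0]; print(e,np.hypot(*d[:2]),np.degrees(np.arctan2(d[1],d[0])))
# housing screws (4), z .07
for p in((199.5,211.6),(240.5,210.9),(199.8,248.9),(240.9,248.1)): print(atz(p,T,.07))
E
python3 c.py
```

```text
bearing 14 [329.4378 261.0424] [285.5238 267.5739] 246.609375 313.3828125 [ 0.4792 -0.0825  0.005 ]
bearing 22 [329.4205 261.0293] [285.5196 267.6057] 227.8203125 297.78125 [ 0.4792 -0.0825  0.0049]
spacer 14 [330.2497 212.0119] [298.1113 309.0463] 160.84375 307.7890625 [ 0.6108 -0.0848  0.0082]
spacer 22 [329.5985 215.606 ] [298.1854 309.2736] 58.46875 283.53125 [ 0.6025 -0.0831 -0.0018]
retainer 14 [394.2118 267.8505] [207.5 274.5] 271.9140625 669.515625 [ 0.4615 -0.2549  0.0099]
((461.6448669433594, -252.79017639160156), (43.123470306396484, 45.81707000732422), 13.591403007507324)
retainer 22 [394.1901 267.884 ] [207.5 274.5] 255.9921875 669.515625 [ 0.4614 -0.2549  0.0099]
((461.46612548828125, -252.8164825439453), (41.67491912841797, 44.54806900024414), 13.804473876953125)
bar [0.5493 0.1985 0.1457] [[214.0306 228.9827]] [[422.3187 216.3826]]
[array([0.5486, 0.2052, 0.1475]), array([0.5503, 0.1873, 0.1475])] 0.017939117970651123 -84.41682478653345
[array([0.5545, 0.1874, 0.1475]), array([0.554 , 0.2065, 0.1475])] 0.019048295942909646 91.60210426308416
[0.6016 0.2515 0.07  ]
[0.6039 0.1479 0.07  ]
[0.5067 0.2488 0.07  ]
[0.509  0.1456 0.07  ]
```

Candidates: retainer = black one at top (394,268) / scene (207,275); the blue ones at top (377,237) and (413,304) are decoys. Spacer = grey at top (330,212) / scene (299,309); the purple one at top (302,207) is a decoy. Bearing at top (330,261). In the crop these choices agree with the descriptions. The bar lies roughly along world y.

```bash
cat > go.py <<'E'
import sys; from h import *
from scipy.spatial.transform import Rotation as R
def go(x,y,z,yaw):  # yaw = world angle of tool y (deg)
    s=env.observe(); Rt=np.array(s["tool_rot"]); a=np.radians(yaw)
    Y=np.array([np.cos(a),np.sin(a),0]); Z=np.array([0,0,-1.]); X=np.cross(Y,Z); G=np.c_[X,Y,Z]
    w=R.from_matrix(Rt.T@G).as_rotvec(degrees=True)/8; d=Rt.T@(np.array([x,y,z])-s["position"])/.03
    print("rows",np.round(np.r_[w,d],3),"t",s["time_s"],"pos",np.round(s["position"],4),"w",round(s["grip_width"],4),"pinch",env.pinch_z,"f",np.round(s["ft_force"],1),"yaw",np.degrees(np.arctan2(Rt[1,1],Rt[0,1])).round(2))
if len(sys.argv)>4: go(*map(float,sys.argv[1:5]))
E
python3 go.py .4797 -.0825 .25 90
python3 - <<'E'
from seg import *
S=get_image("scene");T=get_image("top")
for n,t,s,z in (("bearing",(329.43,261.03),(285.52,267.59),.007),("spacer",(330.25,212.01),(298.15,309.1),.012)): print(n,atz(t,T,z),atz(s,S,z))
E
```

```text
rows [ -0.     -0.     -2.305 -16.039 -15.884   5.158] t 1.1 pos [0.1739 0.5217 0.4047] w 0.0855 pinch 0.1547 f [-0.1  0.6  0.4] yaw 71.56
bearing [ 0.4794 -0.0813  0.007 ] [ 0.4811 -0.0839  0.007 ]
spacer [ 0.6106 -0.0833  0.012 ] [ 0.6141 -0.0868  0.012 ]
```

```bash
python3 -m creep '0 0 -1 -8 -8 0 65;0 0 -2.3 -16.04 -15.88 3 65;0 0 -2.3 -16.04 -15.88 5 65;0 0 -2.3 -16.04 -15.88 5 65;0 0 -2.3 -16.04 -15.88 5 65;0 0 -2.3 -16.04 -15.88 5 65;0 0 -2.3 -16.04 -15.88 5 65;0 0 -2.3 -16.04 -15.88 5 65;0 0 -2.3 -16.04 -15.88 5 65;0 0 -2.3 -16.04 -15.88 5 65;0 0 -2.3 -16.04 -15.88 5 65;0 0 -2.3 -16.04 -15.88 5 65' 20; python3 go.py .4800 -.0825 .177 90
```

```text
time_s: 2.4
position: [0.4365, 0.0023, 0.2784]
tool_rot: [[-1.0, 0.001, 0.001], [0.001, 1.0, -0.0], [-0.001, -0.0, -1.0]]
ft_force: [1.3, 1.1, 0.0]
grip_width: 0.065
gripper_force: 0.0
rows [-1.000e-03  5.000e-03 -8.000e-03 -1.452e+00 -2.823e+00  3.382e+00] t 2.4 pos [0.4365 0.0023 0.2784] w 0.065 pinch 0.1547 f [1.3 1.1 0. ] yaw 89.94
```

```bash
python3 -m creep '0 0 0 -1.452 -2.823 0 65;0 0 0 -1.452 -2.823 0 65;0 0 0 -1.452 -2.823 1 65;0 0 0 -1.452 -2.823 2.2 65;0 0 0 -1.452 -2.823 3 65;0 0 0 -1.452 -2.823 3.37 65;0 0 0 -1.452 -2.823 3.37 65;0 0 0 -1.452 -2.823 3.37 65' ; python3 -m creep '0 0 0 0 0 0 45;0 0 0 0 0 0 40;0 0 0 0 0 0 40;0 0 0 0 0 0 40;0 0 0 0 0 0 40;0 0 0 0 0 0 40' 20; python3 go.py .4800 -.0825 .175 90
```

```text
time_s: 3.2
position: [0.4797, -0.0804, 0.1784]
tool_rot: [[-1.0, 0.0, 0.001], [0.0, 1.0, -0.001], [-0.001, -0.001, -1.0]]
ft_force: [0.1, 0.2, 0.3]
grip_width: 0.0645
gripper_force: 0.0
time_s: 3.8
position: [0.4796, -0.0804, 0.179]
tool_rot: [[-1.0, 0.0, 0.003], [0.0, 1.0, -0.001], [-0.003, -0.001, -1.0]]
ft_force: [-1.0, 0.7, 7.5]
grip_width: 0.0445
gripper_force: 19.4
rows [-0.009  0.019 -0.003 -0.012 -0.071  0.134] t 3.8 pos [ 0.4796 -0.0804  0.179 ] w 0.0445 pinch 0.1547 f [-1.   0.7  7.5] yaw 89.98
```

```bash
python3 - <<'E'
from h import *
im=get_image("scene"); c=proj([.48,-.0825,.03],im)[0].astype(int); print(c)
t=get_image("top")
A=cv2.resize(im["image"][c[1]-50:c[1]+30,c[0]-40:c[0]+40],(400,400),interpolation=cv2.INTER_CUBIC)
d=proj([.48,-.0825,.03],t)[0].astype(int)
B=cv2.resize(t["image"][d[1]-40:d[1]+40,d[0]-40:d[0]+40],(400,400),interpolation=cv2.INTER_CUBIC)
cv2.imwrite("pics/g1.png",np.hstack([A,B]))
E
```

```text
[285 259]
```

View pics/g1.png

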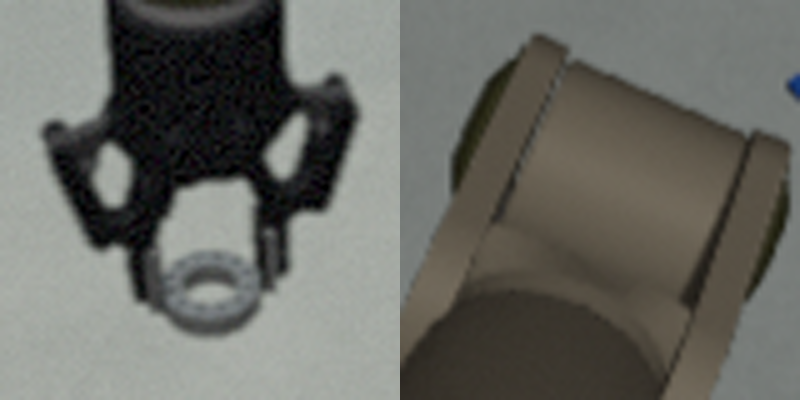

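```bash
python3 -m creep '0 0 0 0 0 -1 40;0 0 0 0 0 -2.4 40;0 0 0 0 0 -3.8 40;0 0 0 0 0 -5.1 40;0 0 0 0 0 -5.8 40;0 0 0 -.5 1.5 -5.8 40;0 0 0 -1 3 -5.8 40;0 0 0 -1.5 4.5 -5.8 40;0 0 0 -1.9 6 -5.8 40;0 0 0 -2.2 7.5 -5.8 40;0 0 0 -2.38 8.7 -5.8 40;0 0 0 -2.38 9.28 -5.8 40' ; python3 -m creep '0 0 0 0 0 0 40;0 0 0 0 0 0 40'; python3 go.py .551 .198 .352 90
python3 - <<'E'
from h import *
im=get_image("scene"); c=proj([.551,.198,.15],im)[0].astype(int); print(c)
cv2.imwrite("pics/s2.png",im["image"])
cv2.imwrite("pics/g2.png",cv2.resize(im["image"][c[1]-35:c[1]+40,c[0]-40:c[0]+40],(800,750),interpolation=cv2.INTER_CUBIC)[:600])
E
```

```text
time_s: 5.1
position: [0.5506, 0.2009, 0.352]
tool_rot: [[-1.0, -0.002, 0.001], [-0.002, 1.0, 0.001], [-0.001, 0.001, -1.0]]
ft_force: [-0.4, -0.7, -1.0]
grip_width: 0.0445
gripper_force: 20.9
time_s: 5.3
position: [0.5507, 0.1978, 0.3519]
tool_rot: [[-1.0, 0.0, 0.0], [0.0, 1.0, -0.0], [-0.0, -0.0, -1.0]]
ft_force: [0.1, -0.9, -1.7]
grip_width: 0.0443
gripper_force: 20.9
rows [-0.002  0.002 -0.001 -0.011  0.005 -0.002] t 5.3 pos [0.5507 0.1978 0.3519] w 0.0443 pinch 0.1547 f [ 0.1 -0.9 -1.7] yaw 89.99
[422 215]
```

View pics/g2.png

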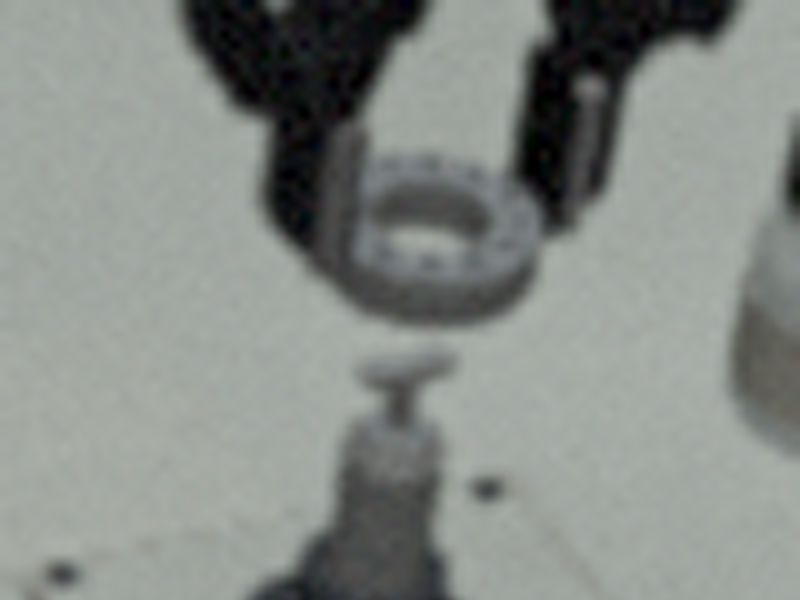

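```bash
python3 - <<'E'
from h import *
im=get_image("scene"); f=lambda x,y:((x+.5)/10-.5+382,(y+.5)/10-.5+180)
for n,p,z in(("bearing top bore",(432,221),.187),("bar",(409,367),.1475),("neck",(401,405),.1385),("shaft",(392,515),.11)):
    print(n,f(*p),atz(f(*p),im,z))
print(proj([[.551,.198,z] for z in(.187,.1475,.11)],im))
E
```

```text
bearing top bore (424.75, 201.65) [0.55368824 0.19586362 0.187     ]
bar (422.45, 216.25) [0.55111019 0.19767465 0.1475    ]
neck (421.65, 220.05) [0.55218734 0.19666907 0.1385    ]
shaft (420.75, 231.05) [0.55395209 0.19790457 0.11      ]
[[425.15606399 200.74429874]
 [422.57124331 216.19433356]
 [420.21703816 230.19952025]]
```

```bash
python3 -m creep '0 0 0 .04 .04 .2 40;0 0 0 .04 .04 .4 40;0 0 0 .04 .04 .55 40;0 0 0 .04 .04 .6 40;0 0 0 .04 .04 .65 40;0 0 0 .04 .04 .7 40;0 0 0 .04 .04 .75 40;0 0 0 .04 .04 .78 40;0 0 0 .04 .04 .8 40'; python3 go.py .5495 .199 .322 90
```

```text
time_s: 6.3
position: [0.5498, 0.1992, 0.3276]
tool_rot: [[-1.0, 0.001, 0.0], [0.001, 1.0, -0.0], [-0.0, -0.0, -1.0]]
ft_force: [-0.2, 0.0, -0.8]
grip_width: 0.0445
gripper_force: 20.9
rows [-0.001  0.001 -0.004  0.009 -0.007  0.185] t 6.3 pos [0.5498 0.1992 0.3276] w 0.0445 pinch 0.1547 f [-0.2  0.  -0.8] yaw 89.96
```

```bash
python3 -m creep '0 0 0 0 0 .03 40;0 0 0 0 0 .06 40;0 0 0 0 0 .09 40;0 0 0 0 0 .12 40;0 0 0 0 0 .12 40'|grep -E "pos|ft"; python3 -m creep '0 0 0 0 0 .03 40;0 0 0 0 0 .06 40;0 0 0 0 0 .09 40;0 0 0 0 0 .12 40;0 0 0 0 0 .12 40'|grep -E "pos|ft"
```

```text
position: [0.5498, 0.1991, 0.3238]
ft_force: [0.2, -1.0, -1.8]
position: [0.5498, 0.1992, 0.3202]
ft_force: [0.8, -0.9, -2.4]
```

```bash
for i in 1; do python3 -m creep '0 0 0 0 0 .05 40;0 0 0 0 0 .1 40;0 0 0 0 0 .15 40;0 0 0 0 0 .2 40;0 0 0 0 0 .25 40;0 0 0 0 0 .25 40'|grep -E "pos|ft"; done; python3 -m creep '0 0 0 0 0 .05 40;0 0 0 0 0 .1 40;0 0 0 0 0 .15 40;0 0 0 0 0 .15 40'|grep -E "pos|ft"
```

```text
position: [0.5497, 0.1993, 0.3125]
ft_force: [-0.7, -1.4, -2.3]
position: [0.5497, 0.1993, 0.3081]
ft_force: [-0.5, 0.8, -1.8]
```

```bash
python3 -m creep '0 0 0 0 0 .05 40;0 0 0 0 0 .1 40;0 0 0 0 0 .15 40;0 0 0 0 0 .2 40;0 0 0 0 0 .2 40'|grep -E "pos|ft";python3 -m creep '0 0 0 0 0 .05 40;0 0 0 0 0 .1 40;0 0 0 0 0 .15 40;0 0 0 0 0 .2 40;0 0 0 0 0 .2 40'|grep -E "pos|ft|force|wid"
```

```text
position: [0.55, 0.199, 0.3023]
ft_force: [2.5, -2.3, -0.7]
position: [0.55, 0.199, 0.2964]
ft_force: [4.1, -4.8, 1.1]
grip_width: 0.0446
gripper_force: 21.1
```

```bash
python3 -m creep '0 0 0 -.02 -.03 0 40;0 0 0 -.02 -.03 0 40'|grep -E "pos|ft";python3 -m creep '0 0 0 0 0 .1 40;0 0 0 0 0 .2 40;0 0 0 0 0 .3 40;0 0 0 0 0 .4 40;0 0 0 0 0 .4 40'|grep -E "pos|ft|force|wid"
```

```text
position: [0.5503, 0.1984, 0.2961]
ft_force: [3.6, -1.2, -1.0]
position: [0.5504, 0.1983, 0.2839]
ft_force: [3.6, -1.0, -1.3]
grip_width: 0.0446
gripper_force: 20.9
```

```bash
python3 -m creep '0 0 0 -.03 0 .1 40;0 0 0 -.03 0 .2 40;0 0 0 -.03 0 .25 40;0 0 0 -.03 0 .25 40'|grep -E "pos|ft";python3 -m creep '0 0 0 0 0 .04 40;0 0 0 0 0 .08 40;0 0 0 0 0 .08 40'|grep -E "pos|ft|force|wid"
```

```text
position: [0.5511, 0.1984, 0.2764]
ft_force: [0.2, -0.3, -1.3]
position: [0.5512, 0.1983, 0.2743]
ft_force: [-0.4, 1.0, -2.2]
grip_width: 0.045
gripper_force: 20.9
```

```bash
python3 -m creep '0 0 0 0 0 .03 40;0 0 0 0 0 .06 40;0 0 0 0 0 .06 40'|grep -E "pos|ft|force|wid"; python3 -m creep '0 0 0 0 0 0 50;0 0 0 0 0 0 60;0 0 0 0 0 0 62;0 0 0 0 0 0 62;0 0 0 0 0 -.5 62;0 0 0 0 0 -1 62;0 0 0 0 0 -2 62;0 0 0 0 0 -3.2 62;0 0 0 0 0 -4.4 62;0 0 0 0 0 -4.6 62'; python3 go.py .613 -.084 .30 90;  python3 go.py .613 -.084 .181 90;
```

```text
position: [0.5512, 0.1983, 0.2729]
ft_force: [-1.8, 0.6, 2.3]
grip_width: 0.0444
gripper_force: 21.2
time_s: 12.0
position: [0.5511, 0.1983, 0.4151]
tool_rot: [[-1.0, 0.001, 0.008], [0.001, 1.0, 0.001], [-0.008, 0.001, -1.0]]
ft_force: [-0.3, 0.1, 0.0]
grip_width: 0.0623
gripper_force: 0.0
rows [ 8.000e-03  5.600e-02 -4.000e-03 -2.038e+00 -9.415e+00  3.844e+00] t 12.0 pos [0.5511 0.1983 0.4151] w 0.0623 pinch 0.1547 f [-0.3  0.1  0. ] yaw 89.97
rows [ 8.000e-03  5.600e-02 -4.000e-03 -2.007e+00 -9.419e+00  7.810e+00] t 12.0 pos [0.5511 0.1983 0.4151] w 0.0623 pinch 0.1547 f [-0.3  0.1  0. ] yaw 89.97
```

```bash
python3 -m creep '0 0 0 -.4 -1.6 0 62;0 0 0 -.8 -3.2 1 62;0 0 0 -1.2 -4.8 2 62;0 0 0 -1.6 -6.4 3 62;0 0 0 -2.01 -8 3.8 62;0 0 0 -2.01 -9.37 4.5 62;0 0 0 -2.01 -9.37 4.5 62;0 0 0 -2.01 -9.37 5.5 62;0 0 0 -2.01 -9.37 6.5 62;0 0 0 -2.01 -9.37 6.5 62;0 0 0 -2.01 -9.37 6.5 62'; python3 go.py .612 -.0828 .188 90
```

```text
time_s: 13.1
position: [0.6115, -0.0828, 0.2158]
tool_rot: [[-1.0, 0.001, -0.001], [0.001, 1.0, 0.0], [0.001, 0.0, -1.0]]
ft_force: [1.5, 0.8, 0.0]
grip_width: 0.0619
gripper_force: 0.0
rows [ 0.002 -0.005 -0.004 -0.018 -0.     0.926] t 13.1 pos [ 0.6115 -0.0828  0.2158] w 0.0619 pinch 0.1547 f [1.5 0.8 0. ] yaw 89.97
```

```bash
python3 -m creep '0 0 0 0 0 .4 62;0 0 0 0 0 .8 62;0 0 0 0 0 .92 62;0 0 0 0 0 .92 62;0 0 0 0 0 .92 45;0 0 0 0 0 .92 35;0 0 0 0 0 .92 30;0 0 0 0 0 .92 30;0 0 0 0 0 .92 30;0 0 0 0 0 .92 30' 20; python3 go.py .55 .198 .36 90
```

```text
time_s: 14.1
position: [0.6115, -0.0829, 0.1887]
tool_rot: [[-1.0, 0.001, 0.001], [0.001, 1.0, -0.0], [-0.001, -0.0, -1.0]]
ft_force: [-0.7, 0.8, 5.8]
grip_width: 0.0353
gripper_force: 20.0
rows [-3.000e-03  8.000e-03 -5.000e-03  2.050e+00  9.359e+00 -5.716e+00] t 14.1 pos [ 0.6115 -0.0829  0.1887] w 0.0353 pinch 0.1547 f [-0.7  0.8  5.8] yaw 89.96
```

```bash
python3 -m creep '0 0 0 0 0 -1 30;0 0 0 0 0 -2.4 30;0 0 0 0 0 -3.8 30;0 0 0 0 0 -5.1 30;0 0 0 0 0 -5.8 30;0 0 0 .5 1.5 -5.8 30;0 0 0 1 3 -5.8 30;0 0 0 1.5 4.5 -5.8 30;0 0 0 1.9 6 -5.8 30;0 0 0 2 7.5 -5.8 30;0 0 0 2.05 8.7 -5.8 30;0 0 0 2.05 9.36 -5.8 30' ; python3 -m creep '0 0 0 0 0 0 30;0 0 0 0 0 0 30'|grep pos; python3 go.py .55 .198 .36 90
python3 - <<'E'
from h import *
im=get_image("scene"); c=[422,215]
cv2.imwrite("pics/s3.png",im["image"])
cv2.imwrite("pics/g3.png",cv2.resize(im["image"][c[1]-35:c[1]+25,c[0]-40:c[0]+40],(800,600),interpolation=cv2.INTER_CUBIC))
E
```

```text
time_s: 15.3
position: [0.5493, 0.2007, 0.3618]
tool_rot: [[-1.0, -0.002, -0.001], [-0.002, 1.0, 0.0], [0.001, 0.0, -1.0]]
ft_force: [-0.1, 0.0, -1.6]
grip_width: 0.0351
gripper_force: 20.3
position: [0.55, 0.1979, 0.3617]
rows [-0.003 -0.005 -0.    -0.     0.003  0.056] t 15.5 pos [0.55   0.1979 0.3617] w 0.0348 pinch 0.1547 f [ 0.2 -0.8  0.2] yaw 90.0
```

View pics/g3.png

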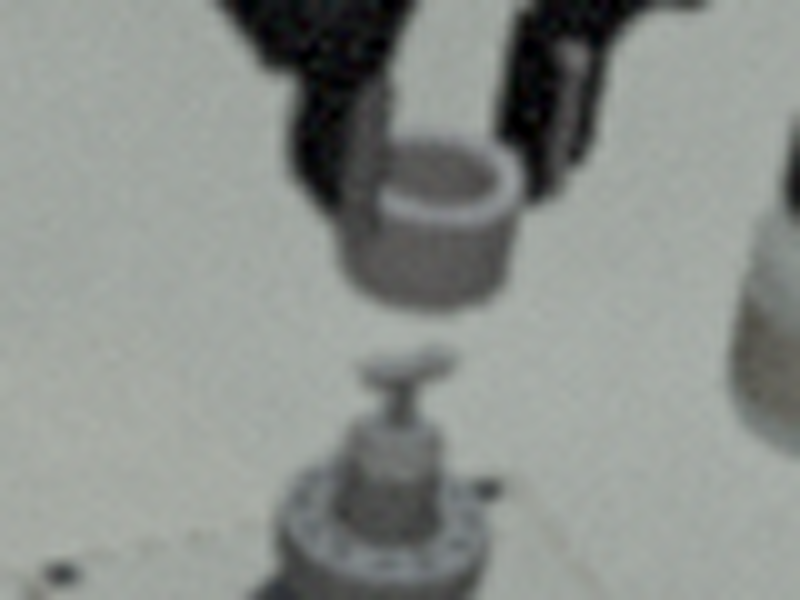

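The bearing is on the seat at (385,545). The spacer hangs above the bar at (409,367) and is roughly centred.

```bash
python3 -m creep '0 0 0 0 .01 .2 30;0 0 0 0 .01 .4 30;0 0 0 0 .01 .6 30;0 0 0 0 .01 .65 30;0 0 0 0 .01 .7 30;0 0 0 0 .01 .75 30;0 0 0 0 .01 .8 30;0 0 0 0 .01 .85 30;0 0 0 0 .01 .85 30'|grep -E "pos|ft"; python3 -m creep '0 0 0 0 0 .03 30;0 0 0 0 0 .06 30;0 0 0 0 0 .09 30;0 0 0 0 0 .12 30;0 0 0 0 0 .12 30'|grep -E "pos|ft"
```

```text
position: [0.55, 0.1983, 0.3364]
ft_force: [-0.6, 0.3, -0.6]
position: [0.55, 0.1983, 0.3328]
ft_force: [0.1, 0.1, 0.2]
```

```bash
python3 -m creep '0 0 0 0 0 .05 30;0 0 0 0 0 .1 30;0 0 0 0 0 .15 30;0 0 0 0 0 .15 30'|grep -E "pos|ft"
```

```text
position: [0.55, 0.1983, 0.3282]
ft_force: [-0.2, 0.0, -0.9]
```

Over the bar (underside at about 140 mm) with no contact. Going on down.

```bash
python3 -m creep '0 0 0 0 0 .05 30;0 0 0 0 0 .1 30;0 0 0 0 0 .15 30;0 0 0 0 0 .2 30;0 0 0 0 0 .25 30;0 0 0 0 0 .25 30'|grep -E "pos|ft";  python3 -m creep '0 0 0 0 0 .05 30;0 0 0 0 0 .1 30;0 0 0 0 0 .15 30;0 0 0 0 0 .15 30'|grep -E "pos|ft"
```

```text
position: [0.55, 0.1983, 0.3207]
ft_force: [0.4, 0.2, -1.0]
position: [0.55, 0.1983, 0.3162]
ft_force: [-0.5, -0.4, -1.1]
```

```bash
python3 -m creep '0 0 0 0 0 .05 30;0 0 0 0 0 .1 30;0 0 0 0 0 .15 30;0 0 0 0 0 .15 30'|grep -E "pos|ft"; python3 -m creep '0 0 0 0 0 .05 30;0 0 0 0 0 .1 30;0 0 0 0 0 .15 30;0 0 0 0 0 .15 30'|grep -E "pos|ft"
```

```text
position: [0.5501, 0.1983, 0.3118]
ft_force: [0.4, 0.3, -0.9]
position: [0.5501, 0.1983, 0.3072]
ft_force: [0.6, -0.2, -1.3]
```

```bash
python3 -m creep '0 0 0 0 0 .07 30;0 0 0 0 0 .14 30;0 0 0 0 0 .21 30;0 0 0 0 0 .25 30;0 0 0 0 0 .25 30'|grep -E "pos|ft"; python3 -m creep '0 0 0 0 0 .03 30;0 0 0 0 0 .06 30;0 0 0 0 0 .06 30'|grep -E "pos|ft"
```

```text
position: [0.5501, 0.1983, 0.2998]
ft_force: [1.4, 0.3, -1.6]
position: [0.5501, 0.1983, 0.2982]
ft_force: [1.4, 0.1, -0.3]
```

```bash
python3 -m creep '0 0 0 0 0 .02 30;0 0 0 0 0 .02 38;0 0 0 0 0 .02 50;0 0 0 0 0 .02 60;0 0 0 0 0 .02 60;0 0 0 0 0 -.5 60;0 0 0 0 0 -1 60;0 0 0 0 0 -2 60;0 0 0 0 0 -3.2 60;0 0 0 0 0 -4 60;0 0 0 0 0 -4 60'; 
python3 - <<'E'
from h import *
im=get_image("scene"); c=[422,215]
T=get_image("top"); cv2.imwrite("pics/top4.png",T["image"]);print(atz((394.2,267.86),T,.009))
A=cv2.resize(im["image"][c[1]-10:c[1]+40,c[0]-25:c[0]+25],(400,400),interpolation=cv2.INTER_CUBIC)
B=cv2.resize(im["image"][255:295,187:227],(400,400),interpolation=cv2.INTER_CUBIC)
cv2.imwrite("pics/g4.png",np.hstack([A,B]))
E
python3 go.py .461 -.2525 .25 103.7
```

```text
time_s: 21.05
position: [0.5499, 0.1984, 0.4218]
tool_rot: [[-1.0, 0.001, 0.007], [0.001, 1.0, 0.001], [-0.007, 0.001, -1.0]]
ft_force: [-0.4, -0.1, 0.9]
grip_width: 0.0597
gripper_force: 0.0
[ 0.46161438 -0.25405299  0.009     ]
rows [  0.     -0.     -1.717   2.953 -15.028   5.599] t 21.15 pos [0.5499 0.1983 0.418 ] w 0.0596 pinch 0.1547 f [ 0.3 -0.2 -0.4] yaw 89.96
```

View pics/g4.png

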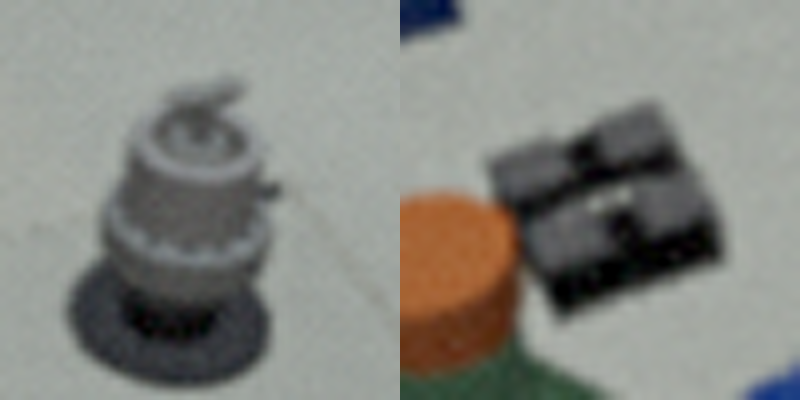

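```bash
python3 go.py .461 -.2532 .25 13.7; python3 - <<'E'
from h import *
S=get_image("scene"); print(atz((207.0,272.3),S,.0175))
E
```

```text
rows [ -0.     -0.      9.533   2.953 -15.052   5.599] t 21.15 pos [0.5499 0.1983 0.418 ] w 0.0596 pinch 0.1547 f [ 0.3 -0.2 -0.4] yaw 89.96
[ 0.46203282 -0.25604677  0.0175    ]
```

```bash
python3 -m creep '0 0 1 .3 -1.6 0 60;0 0 2 .6 -3.2 0 60;0 0 3 .9 -4.8 0 60;0 0 4 1.2 -6.4 0 60;0 0 5 1.5 -8 .5 60;0 0 6 1.8 -9.6 1 60;0 0 7 2.1 -11.2 2 60;0 0 8 2.5 -12.8 3 60;0 0 9 2.95 -14.4 4 60;0 0 9.53 2.95 -15.05 5 60;0 0 9.53 2.95 -15.05 5.6 60;0 0 9.53 2.95 -15.05 5.6 60';python3 -m creep '0 0 0 0 0 0 60;0 0 0 0 0 0 60'|grep pos; python3 go.py .461 -.2532 .180 13.7
```

```text
time_s: 22.4
position: [0.4602, -0.2538, 0.2463]
tool_rot: [[-0.235, 0.972, -0.006], [0.972, 0.235, 0.006], [0.007, -0.005, -1.0]]
ft_force: [0.8, 0.8, 1.2]
grip_width: 0.0598
gripper_force: 0.0
position: [0.4616, -0.2524, 0.2513]
rows [ 0.007  0.009  0.012 -0.018 -0.029  2.377] t 22.6 pos [ 0.4616 -0.2524  0.2513] w 0.0597 pinch 0.1547 f [ 0.1 -0.   0.5] yaw 13.8
```

```bash
python3 -m creep '0 0 0 -.02 -.03 1 60;0 0 0 -.02 -.03 1.9 60;0 0 0 -.02 -.03 2.37 60;0 0 0 -.02 -.03 2.37 60;0 0 0 -.02 -.03 2.37 48;0 0 0 -.02 -.03 2.37 42;0 0 0 -.02 -.03 2.37 36;0 0 0 -.02 -.03 2.37 36;0 0 0 -.02 -.03 2.37 36;0 0 0 -.02 -.03 2.37 36' 20; python3 -m creep '0 0 0 0 0 0 45;0 0 0 0 0 0 60;0 0 0 0 0 0 60;0 0 0 0 0 -.7 60;0 0 0 0 0 -1.2 60;0 0 -1 0 0 -1.2 60;0 0 -2 0 0 -1.2 60;0 0 -3 0 0 -1.2 60;0 0 -4 0 0 -1.2 60;0 0 -5 0 0 -1.2 60;0 0 -6 0 0 -1.2 60;0 0 -7 0 0 -1.2 60'; python3 go.py .461 -.2532 .180 103.7
```

```text
time_s: 23.6
position: [0.4609, -0.2539, 0.1806]
tool_rot: [[-0.237, 0.971, 0.002], [0.971, 0.237, -0.002], [-0.002, 0.002, -1.0]]
ft_force: [0.7, 2.2, 5.6]
grip_width: 0.0391
gripper_force: 20.0
time_s: 24.8
position: [0.4605, -0.2539, 0.2151]
tool_rot: [[-0.94, 0.341, -0.0], [0.341, 0.94, 0.0], [0.0, 0.0, -1.0]]
ft_force: [0.1, 0.0, 0.4]
grip_width: 0.0599
gripper_force: 0.0
rows [ 1.000e-03 -1.000e-03 -4.206e+00 -7.000e-03  2.800e-02  1.169e+00] t 24.8 pos [ 0.4605 -0.2539  0.2151] w 0.0599 pinch 0.1547 f [0.1 0.  0.4] yaw 70.05
```

```bash
python3 -m creep '0 0 -1 0 0 0 60;0 0 -2 0 0 0 60;0 0 -3 -.01 0 0 60;0 0 -4.2 -.01 0 0 60;0 0 -4.2 -.01 0 0 60;0 0 -4.2 -.01 0 .6 60;0 0 -4.2 -.01 0 1.17 60;0 0 -4.2 -.01 0 1.17 60' ; python3 -m creep '0 0 0 0 0 0 48;0 0 0 0 0 0 42;0 0 0 0 0 0 34;0 0 0 0 0 0 34;0 0 0 0 0 0 34;0 0 0 0 0 0 34' 30; python3 go.py .5505 .1983 .36 93
```

```text
time_s: 25.6
position: [0.4604, -0.2538, 0.1784]
tool_rot: [[-0.974, -0.227, -0.003], [-0.227, 0.974, 0.002], [0.002, 0.003, -1.0]]
ft_force: [-0.0, -0.5, 0.2]
grip_width: 0.0599
gripper_force: 0.0
time_s: 26.2
position: [0.461, -0.2542, 0.181]
tool_rot: [[-0.973, -0.23, 0.001], [-0.23, 0.973, -0.001], [-0.001, -0.002, -1.0]]
ft_force: [-0.7, 0.5, 6.3]
grip_width: 0.0389
gripper_force: 30.9
rows [-1.1000e-02  9.0000e-03  1.2870e+00 -6.3800e+00  1.3983e+01 -5.9820e+00] t 26.2 pos [ 0.461  -0.2542  0.181 ] w 0.0389 pinch 0.1547 f [-0.7  0.5  6.3] yaw 103.3
```

```bash
python3 -m creep '0 0 0 0 0 -1.2 34;0 0 0 0 0 -2.6 34;0 0 0 0 0 -4 34;0 0 0 0 0 -5.2 34;0 0 0 -.3 .7 -5.6 34;0 0 .3 -1 2.2 -5.6 34;0 0 .6 -1.6 3.7 -5.6 34;0 0 .9 -2.2 5.2 -5.6 34;0 0 1.2 -2.9 6.6 -5.6 34;0 0 1.29 -3.5 8 -5.6 34;0 0 1.29 -4.2 9.4 -5.6 34;0 0 1.29 -4.8 10.8 -5.6 34'|grep -E "wid|grip"; python3 go.py .550 .198 .346 93
```

```text
grip_width: 0.0389
gripper_force: 30.7
rows [-0.000e+00  4.000e-03 -2.000e-03 -9.670e-01  3.339e+00  7.800e-02] t 27.4 pos [0.5263 0.0965 0.3483] w 0.0389 pinch 0.1547 f [ 0.9 -0.  -1.3] yaw 92.98
```

```bash
python3 -m creep '0 0 0 -.3 1 0 34;0 0 0 -.6 2.2 0 34;0 0 0 -.97 3 0 34;0 0 0 -.97 3.34 0 34;0 0 0 -.97 3.34 0 34;0 0 0 -.97 3.34 .04 34;0 0 0 -.97 3.34 .04 34'|grep -E "pos"; python3 go.py .550 .198 .325 93
```

```text
position: [0.5499, 0.1949, 0.3467]
rows [-0.002 -0.003 -0.009 -0.008  0.103  0.725] t 28.1 pos [0.5499 0.1949 0.3467] w 0.0392 pinch 0.1547 f [ 0.2  0.5 -0.9] yaw 92.93
```

```bash
python3 -m creep '0 0 0 0 .103 0 34;0 0 0 0 .103 0 34;0 0 0 0 .103 .15 34;0 0 0 0 .103 .3 34;0 0 0 0 .103 .45 34;0 0 0 0 .103 .6 34;0 0 0 0 .103 .7 34;0 0 0 0 .103 .7 34'|grep -E "pos|ft"; python3 -m creep '0 0 0 0 0 .03 34;0 0 0 0 0 .06 34;0 0 0 0 0 .09 34;0 0 0 0 0 .12 34;0 0 0 0 0 .12 34'|grep -E "pos|ft"
```

```text
position: [0.5499, 0.1991, 0.3252]
ft_force: [0.3, 0.4, -0.6]
position: [0.5499, 0.1991, 0.3221]
ft_force: [0.2, -0.0, -0.6]
```

```bash
python3 -m creep '0 0 0 0 0 .03 34;0 0 0 0 0 .06 34;0 0 0 0 0 .06 34'|grep -E "pos|ft"; python3 go.py .550 .198 .314 93
```

```text
position: [0.5499, 0.1991, 0.3203]
ft_force: [1.3, 0.2, -0.8]
rows [-0.    -0.001 -0.    -0.001 -0.036  0.209] t 29.7 pos [0.5499 0.1991 0.3203] w 0.0391 pinch 0.1547 f [ 1.3  0.2 -0.8] yaw 93.0
```

```bash
python3 -m creep '0 0 0 0 -.03 0 34;0 0 0 0 -.03 .03 34;0 0 0 0 -.03 .06 34;0 0 0 0 -.03 .09 34;0 0 0 0 -.03 .09 34'|grep -E "pos|ft"; python3 -m creep '0 0 0 0 0 .03 34;0 0 0 0 0 .06 34;0 0 0 0 0 .09 34;0 0 0 0 0 .09 34'|grep -E "pos|ft"
```

```text
position: [0.5502, 0.1982, 0.3177]
ft_force: [3.0, 0.4, -0.2]
position: [0.5501, 0.1982, 0.315]
ft_force: [3.3, -0.2, -0.4]
```

```bash
python3 -m creep '0 0 0 -.025 0 0 34;0 0 0 -.025 0 .03 34;0 0 0 -.025 0 .06 34;0 0 0 -.025 0 .06 34' 60|grep -E "pos|ft"; python3 -m creep '0 0 0 0 0 .03 34;0 0 0 0 0 .06 34;0 0 0 0 0 .06 34'|grep -E "pos|ft"; python3 -m creep '0 0 0 0 0 .03 34;0 0 0 0 0 .06 34;0 0 0 0 0 .06 34'|grep -E "pos|ft"
```

```text
position: [0.5506, 0.1982, 0.313]
ft_force: [0.4, -0.4, 1.2]
position: [0.5506, 0.1983, 0.3113]
ft_force: [-0.9, -0.4, 2.9]
position: [0.5506, 0.1983, 0.3096]
ft_force: [-1.6, -0.5, 3.8]
```

```bash
python3 -m creep '0 0 0 0 0 .04 34;0 0 0 0 0 .08 34;0 0 0 0 0 .08 34'|grep -E "pos|ft"; python3 -m creep '0 0 0 0 0 .04 34;0 0 0 0 0 .08 34;0 0 0 0 0 .08 34;0 0 0 0 0 .08 34'|grep -E "pos|ft"
```

```text
position: [0.5507, 0.1983, 0.3073]
ft_force: [-3.4, -0.8, 5.9]
position: [0.5506, 0.1983, 0.3053]
ft_force: [-3.8, -1.2, 7.8]
```

```bash
python3 -m creep '0 0 0 .012 0 .01 34;0 0 .5 .012 0 .01 34;0 0 1 .012 0 .01 34;0 0 1.5 .012 0 .01 34;0 0 2 .012 0 .01 34;0 0 2.5 .012 0 .01 34;0 0 2.5 .012 0 .01 34'|grep -E "pos|ft"; python3 go.py .5505 .198 .305 3; python3 -c "
from h import *; print(env.observe()['wrist_torque'])"
```

```text
position: [0.5508, 0.1983, 0.3054]
ft_force: [0.1, 1.3, 7.2]
rows [ 2.100e-02  1.200e-02  8.736e+00  6.000e-03 -1.200e-02  1.200e-02] t 33.0 pos [0.5508 0.1983 0.3054] w 0.0381 pinch 0.1547 f [0.1 1.3 7.2] yaw 72.89
[-0.0435668   0.02945638 -0.09579266]
```

```bash
python3 -m creep '0 0 .8 0 0 .01 34;0 0 1.6 0 0 .01 34;0 0 2.4 0 0 .01 34;0 0 3.2 0 0 .01 34;0 0 4 0 0 .01 34;0 0 4.8 0 0 .01 34;0 0 5.6 0 0 .01 34;0 0 6.4 0 0 .01 34;0 0 7.2 0 0 .01 34;0 0 8 0 0 .01 34;0 0 8.74 0 0 .01 34;0 0 8.74 0 0 .01 34'|grep -E "pos|ft"; python3 go.py .5505 .198 .309 3; python3 -c "
from h import *; print(env.observe()['wrist_torque'])"
```

```text
position: [0.5508, 0.1983, 0.3051]
ft_force: [0.2, 0.6, 8.6]
rows [ 0.023 -0.003 -0.012 -0.008 -0.01  -0.13 ] t 34.2 pos [0.5508 0.1983 0.3051] w 0.0379 pinch 0.1547 f [0.2 0.6 8.6] yaw 2.91
[0.02721981 0.07738804 0.04135171]
```

```bash
python3 -m creep '0 0 0 0 0 -.04 34;0 0 0 0 0 -.08 34;0 0 0 0 0 -.11 34;0 0 0 0 0 -.11 34'|grep -E "pos|ft"; python3 -m creep '0 0 0 0 0 -.02 34;0 0 0 0 0 -.03 34;0 0 0 0 0 -.03 34'|grep -E "pos|ft"
```

```text
position: [0.5508, 0.1983, 0.3082]
ft_force: [1.2, 0.9, 6.6]
position: [0.5507, 0.1982, 0.3087]
ft_force: [2.9, 1.2, 5.1]
```

```bash
python3 -m creep '0 0 0 0 0 -.01 39;0 0 0 0 0 -.01 44;0 0 0 0 0 -.01 52;0 0 0 0 0 -.01 60;0 0 0 0 0 -.01 60;0 0 0 0 0 -.01 60'|grep -E "pos|ft"; python3 -m creep '0 0 0 0 0 -.5 60;0 0 0 0 0 -1.2 60;0 0 0 0 0 -2.4 60;0 0 0 0 0 -3.6 60;0 0 0 0 0 -4 60;0 0 0 0 0 -4 60'|grep -E "pos|ft"
python3 - <<'E'
from h import *
im=get_image("scene"); c=[422,215]; T=get_image("top"); print(T["depth"].shape)
A=cv2.resize(im["image"][c[1]-10:c[1]+40,c[0]-25:c[0]+25],(600,600),interpolation=cv2.INTER_CUBIC)
cv2.imwrite("pics/g5.png",A)
E
```

```text
position: [0.5503, 0.1982, 0.3085]
ft_force: [0.1, 0.3, -0.4]
position: [0.5502, 0.1982, 0.4306]
ft_force: [0.1, -0.1, 0.2]
(480, 640)
```

View pics/g5.png

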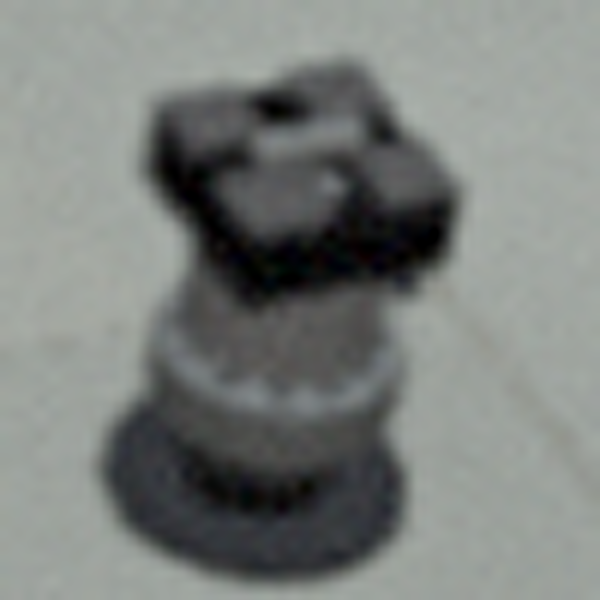

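The picture shows the bar at about (310,137) lying in the cross groove between the pads, with the stack upright, so I'm handing in.

```bash
python3 -c "
from rig import job; print(job.close_job())"
```

```text
the job is handed in; nothing more can be done
None
```

The bearing, spacer and retainer are on the shaft in that order, and the last picture shows the crossbar caught in the retainer's cross groove. I handed the job in at about 36 s of the 72 s; no verdict was returned.

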